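# Find the fully cast candle tin and present it to the scanner

## Task

One of the two closed candle tins in the hinged metal box was cast full and the other was poured short: slip the palette knife's blade under the tab of the lid, lever the lid up with it until it falls right open, and lay the knife flat on the table again. Lift the tin at the robot's end of the box clear of it to feel its weight, set it back standing in the box without dropping it, then lift the other; finish holding the heavier one in the gripper, upright and still, about 10 cm in front of the scanner's window and level with its middle, with the lighter one standing in the box. Leave everything else on the table where it is.

Things in the scene. Friction and masses are not known exactly. Their poses are not given: they have to be found in the camera images.
- box: tinplate box fixed on the table, 142 (its x) by 246 (its y) by 64 mm high, walls and floor 3 mm. Origin: centre of its underside. Its -x side is the front with the lid's tab, facing about the robot's right (world -y); hinge on its +x side; its +y end is nearer the robot. The tins stand inside near its local (0, +0.058) and (0, -0.058) m, with 25 mm or more of room all round
- lid (a joint): lid angle, rad: 0 shut, 1.57 upright, 2.5 fully open on its stop, leaning back past the hinge side. 130 g, light hinge friction: let go short of upright it falls shut, past about 1.75 it falls open and stays. A 2.5 mm sheet on top of the walls, with a skirt outside them reaching 12 mm down; about 1 N at the tab raises it
- lid_hinge (a point): hinge axis at the middle of the box's hinge side, 64 mm above the table; the axis runs along the box's y, and the lid turns up and back from the box's -x towards its +x
- lid_tab (a point): middle of the underside of the lid's tab (moves with the lid): 50 mm wide, 2.5 mm thick, at the middle of the front edge, out 16 mm from the skirt. The point is 8 mm out from the skirt; shut, 81.5 mm from the box's middle and 64 mm high; 152.5 mm from the hinge. Free below: bring the blade in under it from the front, raise it, keeping the tip close to the skirt round the arc
- knife: palette knife lying flat, 95 g: wooden handle 100 mm long, 24 mm wide, 20 mm high, then a stiff straight blade 22 mm wide and 2 mm thick at half the handle's height. Origin: under the middle of the handle; its x runs along the knife to the blade's tip, its z up
- knife_tip (a point): end of the blade, 142 mm from the handle's middle along the knife's x, 10 mm above the underside of the handle
- knife_handle (a point): good place to grip the handle across its 24 mm, 15 mm from its middle towards the blade, at half its height
- tin_near: round closed candle tin of plain aluminium with a paper band, 64 mm across (65 at its lid's rim), 54 mm high, standing in the end of the box nearer the robot; origin: centre of its underside. The cast candle inside, slightly loose, cannot be seen. One tin weighs 150 to 200 g in all, the other 70 to 95 g; which is which changes each time
- tin_far: the same outwardly, in the end of the box farther from the robot; origin: centre of its underside
- tin_near_mid (a point): middle of that tin, 27 mm above its underside
- tin_far_mid (a point): middle of that tin, 27 mm above its underside
- scanner: bench scanner fixed on the table: round foot 96 mm across, thin neck, black head 68 mm deep, 84 mm wide, from 73 to 147 mm above the table. Origin: centre of the foot on the table; its -x side is the front with the window, facing roughly towards the robot
- scanner_window (a point): middle of the scanner's window, on the front of the head, 110 mm above the table, axes as the scanner's: the place to show a tin is at -0.10 m along its x
- star_cutter: open star-shaped cookie cutter of gold sheet metal, 68 mm across, 26 mm high; origin under its centre
- hex_cutter: open six-sided cutter of bare metal, 56 mm across, 22 mm high; origin under its centre
- dropper_bottle: small amber glass dropper bottle with black cap, 32 mm across, 75 mm high; origin under its centre
- squeeze_bottle: standing nozzle bottle, 42 mm across, 135 mm high; origin under its centre
- rolled_candle: standing rolled beeswax candle, 38 mm across, 100 mm high (112 with wick); origin under its centre
- wick_jar: open glass jar, 60 mm across, 75 mm high; origin under its centre

How it is judged (in metres and radians):
On the way, in this order (a step that is already met when the one before it is completed fails the run):
1. the knife's blade bears on the lid and has levered it up (value of joint lid above 0.35 rad and height (world z) of knife_tip above 0.09 m and contact force between knife and box above 0.1 N), for 0.1 s.
2. the lid is right open and the knife lies flat, let go (value of joint lid above 1.75 rad and height (world z) of knife between -0.006 and 0.008 m and angle between knife's own z axis and vertical below 0.15 rad and contact force between knife and the fingers below 0.05 N), for 0.1 s.
3. the tin at the robot's end is lifted clear of the box floor in the gripper (z of tin_near in the frame of box above 0.035 m and contact force between tin_near and the fingers above 1 N and contact force between tin_near and box below 0.05 N), for 0.3 s.
4. that tin stands in the box again, let go, and the other is lifted (z of tin_near in the frame of box between -0.005 and 0.008 m and angle between tin_near's own z axis and vertical below 0.1 rad and x of tin_near in the frame of box between -0.06 and 0.06 m and y of tin_near in the frame of box between -0.1 and 0.1 m and contact force between tin_near and the arm below 0.05 N and contact force between tin_near and the fingers below 0.05 N and z of tin_far in the frame of box above 0.035 m and contact force between tin_far and the fingers above 1 N and contact force between tin_far and box below 0.05 N), for 0.3 s.
At the end, for the whole second after the job is handed in: Heavier tin held by the fingers alone, upright within 11 deg, still, its middle 60-150 mm before the scanner window, within 40 mm of its middle sideways and in height; lighter tin (under 1.12 N on the box) stands let go on the box floor; lid past 1.75 rad; knife flat on the table, let go, still (all of step 2 and linear speed of knife below 0.03 m/s and ((x of tin_near_mid in the frame of scanner_window between -0.15 and -0.06 m and y of tin_near_mid in the frame of scanner_window between -0.04 and 0.04 m and z of tin_near_mid in the frame of scanner_window between -0.04 and 0.04 m and angle between tin_near's own z axis and vertical below 0.2 rad and contact force between tin_near and the fingers above 1 N and contact force between tin_near and scanner below 0.05 N and contact force between tin_near and box below 0.05 N and contact force between tin_near and knife below 0.05 N and linear speed of tin_near below 0.05 m/s and z of tin_far in the frame of box between -0.005 and 0.008 m and angle between tin_far's own z axis and vertical below 0.1 rad and x of tin_far in the frame of box between -0.06 and 0.06 m and y of tin_far in the frame of box between -0.1 and 0.1 m and contact force between tin_far and the arm below 0.05 N and contact force between tin_far and the fingers below 0.05 N and contact force between tin_far and box between 0.4 and 1.12 N) or (x of tin_far_mid in the frame of scanner_window between -0.15 and -0.06 m and y of tin_far_mid in the frame of scanner_window between -0.04 and 0.04 m and z of tin_far_mid in the frame of scanner_window between -0.04 and 0.04 m and angle between tin_far's own z axis and vertical below 0.2 rad and contact force between tin_far and the fingers above 1 N and contact force between tin_far and scanner below 0.05 N and contact force between tin_far and box below 0.05 N and contact force between tin_far and knife below 0.05 N and linear speed of tin_far below 0.05 m/s and z of tin_near in the frame of box between -0.005 and 0.008 m and angle between tin_near's own z axis and vertical below 0.1 rad and x of tin_near in the frame of box between -0.06 and 0.06 m and y of tin_near in the frame of box between -0.1 and 0.1 m and contact force between tin_near and the arm below 0.05 N and contact force between tin_near and the fingers below 0.05 N and contact force between tin_near and box between 0.4 and 1.12 N))); the arm keeps its last pose, push and grip.
It fails at once if a bystander was shifted by more than 30 mm (distance of any of star_cutter, hex_cutter, dropper_bottle, squeeze_bottle, rolled_candle, wick_jar from where it was at the start of the episode above 0.03 m).
It fails at once if a tin was tipped over or dropped from more than about 25 mm (angle between any of tin_near, tin_far's own z axis and vertical above 0.8 rad or (z of tin_near in the frame of box above 0.03 m and contact force between tin_near and the fingers below 0.01 N and contact force between tin_near and box below 0.01 N) or (z of tin_far in the frame of box above 0.03 m and contact force between tin_far and the fingers below 0.01 N and contact force between tin_far and box below 0.01 N)).
It also fails if it takes over 72 s, if anything falls off the work surface, if the arm or the gripper's body presses on something with over 40 N, if the wrist force passes 120 N, or if a joint passes its speed limit or range.

## Robot

A 7-joint arm with a two-finger parallel gripper is mounted at the origin on the work surface. World frame = base frame: x ahead of the robot, y to its left, z up, the work surface at z = 0. Lengths are in m, angles in degrees, forces in N, time in s.
With the tool pointing down it reaches from about 0.425 to 0.875 m from the base axis. Payload 4.7 kg.
Tool frame: the origin (TCP) lies between the finger pads; the fingertips stand 22 mm ahead of it and the grasp point (between the pads) lies 3 mm ahead of it (arm.tips_ahead is the distance from the TCP to the fingertips, in m); z points along the fingers, y is the line along which they close (so a half turn about z gives the same grasp; the last joint's range is limited). The gripper opens to 85 mm and grips with 20 to 120 N. Pads are 22 mm wide; open, the fingers measure 114 mm over their backs; the gripper's body (76 mm by 85 mm) begins 54 mm behind the grasp point. The pads swing forward as they close: fully open they stand 13 mm farther back than shut.
Start: joints at [-76.37, 18.392, -4.016, 83.108, 1.295, 78.541, -3.26], TCP at [0.144, 0.634, 0.253] pointing down, gripper open.
Joint ranges: [-163.93, 163.93], [-17.29, 119.83], [-79.2, 71.16], [3.27, 140.29], [-89.18, 269.18], [5.43, 117.66], [-154.24, 154.24]. Speed limits (degrees/s): [147.25, 147.25, 180, 180, 180, 180, 180].

## Interface

Orientations are given as a 3x3 rotation matrix whose columns are the frame's x, y, z axes.
In Python, from plant import arm, optics, spotter gives the robot as it stands.
- The arm moves only by the shell command python3 -m pendant 'ROWS' [FORCE]. ROWS is JSON, one flat list of numbers, 5 for each row, row after row: the finger opening in m, from 0 to 0.0854, then the shift along the world's x, y, z in m, then the turn about the world's z in rad. A call has 1 to 8 rows; each row shifts and turns the commanded pose from where the row before left it; what a row does not reach is not made up. A row lasts 1/10 s, in which the tool goes at most 50 mm and 8.59 degrees, less where a joint would pass 70% of its speed; a pose out of reach is approached as far as the arm can. A call is refused whole if a number of a shift passes 0.05 or a number of a turn 0.15, either way. A call with a gripper value outside its range is refused whole. The fingers move at their own pace and stop on an object; FORCE is the grip in N (left out, the last holds). Time passes only in rows, so rows that do not move let the fingers close. It gives the time, the measured TCP pose, the force, the opening and the grip force at its end, in the units of the state.
- arm.state(): the state, without advancing time (a new reading comes with each control period).
- optics.get_image(name): name is "scene" or "top" or "wrist"; returns a dict with "image" (400x640x3 uint8, red, green, blue), "fovy" (degrees; the focal length in pixels is half the picture's height over the tangent of half this angle, whatever the lens; pixels are square), "cx", "cy" (the principal point, pixels), "D" ([k1, k2, p1, p2, k3] as OpenCV has them; the pictures are not rectified), "view" (4x4, takes a point from world to camera coordinates). Camera axes: x right, y up, looking along -z (the intrinsics and any distortion apply to the point x, -y, -z); pixel columns grow to the right and rows downward; lengths in m; the calibration is good to about 2 mm. A picture is of the moment at which its call begins. There is no depth.
- arm.finish_job(): hands the job in; it is judged then, once.
Trained networks look in the newest picture that a camera, given by its name, has taken for a name from the list of things; names that differ only in an ending like _2 or _b are one class to them, and where a whole thing is asked for, a point or a joint stands for the part that bears it (a point fixed in the world has none). Each returns a list of dicts, best first, with "conf" (0 to 1); they miss things now and then, are a little off and sometimes report something else, mostly with a low value. They report only what shows in the picture. A call takes as long as a camera call.
- spotter.boxes_of(camera, thing): "xyz" ([x, y, z] in m, in world coordinates, good to about 4 mm: the middle of the surface that is visible of it).
The state is a dict: "clock": time; "joint_positions": joint angles; "joint_velocities": joint speeds; "effort": joint torques, N m; "ee_pos": TCP position; "tcp_rot": TCP orientation; "force": force on the tool from outside, world axes, zero at the start; "wrist_torque": the same for the moment, N m; "grip_width": finger opening in m; "grip_force": force on a finger pad.
Only numpy, scipy, OpenCV 4.12 (cv2) and the standard library are available. Lean on these libraries where they do the work, as an engineer would, in place of code of your own. Each camera call takes 0.05 s, during which the arm holds its last target. There are 200 camera calls.

## Working session

There is one attempt and no reset: what is moved stays moved. The work goes in short steps, Python scripts to look and compute and a shell command to move; the robot and the scene stay as the last step left them, time stands still between calls to the robot, and variables do not carry over. Pictures are saved under pics/ and viewed, at most 10 in all, crops included, and the job is handed in when it is done.

```bash
mkdir -p pics; ls; cat > h.py <<'E'
import numpy as np,cv2
from plant import arm,optics,spotter
def cam(n):
    d=optics.get_image(n); return d
def K(d):
    f=200/np.tan(np.radians(d["fovy"])/2); return np.array([[f,0,d["cx"]],[0,f,d["cy"]],[0,0,1.]])
def ray(d,u,v):
    p=cv2.undistortPoints(np.array([[[u,v]]],float),K(d),np.array(d["D"],float))[0,0]
    V=np.array(d["view"]);R=V[:3,:3];o=-R.T@V[:3,3]
    return o,R.T@np.array([p[0],-p[1],-1.])
def onz(d,u,v,z):
    o,r=ray(d,u,v); return o+r*(z-o[2])/r[2]
def proj(d,P):
    V=np.array(d["view"]);c=V[:3,:3]@np.array(P)+V[:3,3]
    q=np.array([[c[0],-c[1],-c[2]]])
    return cv2.projectPoints(q,np.zeros(3),np.zeros(3),K(d),np.array(d["D"],float))[0].ravel()
E
cat > look.py <<'E'
from h import *
import pickle
np.set_printoptions(precision=4,suppress=True)
for c in ["top","scene"]:
    d=cam(c); cv2.imwrite(f"pics/{c}0.png",d["image"][:,:,::-1]); pickle.dump(d,open(f"{c}0.pkl","wb"))
    for t in ["box","lid","lid_tab","knife","knife_handle","knife_tip","scanner","star_cutter","hex_cutter","dropper_bottle","squeeze_bottle","rolled_candle","wick_jar"]:
        print(c,t,[(np.round(x["xyz"],3).tolist(),round(x["conf"],2)) for x in spotter.boxes_of(c,t)[:2]])
print(arm.state())
E
python3 look.py
```

```text
pics
top box [([0.526, 0.122, 0.068], 0.8)]
top lid [([0.529, 0.121, 0.067], 0.68)]
top lid_tab [([0.528, 0.123, 0.069], 0.57)]
top knife [([0.48, -0.196, 0.019], 0.8)]
top knife_handle [([0.476, -0.192, 0.019], 0.81), ([0.77, 0.046, 0.101], 0.5)]
top knife_tip [([0.475, -0.188, 0.019], 0.66)]
top scanner [([0.78, -0.164, 0.147], 0.77)]
top star_cutter [([0.344, -0.163, 0.03], 0.45)]
top hex_cutter [([0.528, 0.12, 0.064], 0.18)]
top dropper_bottle []
top squeeze_bottle [([0.434, -0.404, 0.086], 0.78), ([0.482, -0.193, 0.018], 0.31)]
top rolled_candle [([0.769, 0.045, 0.101], 0.57)]
top wick_jar [([0.545, -0.425, 0.039], 0.68)]
scene box [([0.562, 0.138, 0.069], 0.91)]
scene lid [([0.549, 0.125, 0.069], 0.93)]
scene lid_tab [([0.544, 0.13, 0.068], 0.63), ([0.44, -0.397, 0.062], 0.57)]
scene knife [([0.482, -0.188, 0.008], 0.58)]
scene knife_handle [([0.483, -0.186, 0.012], 0.98)]
scene knife_tip [([0.482, -0.186, 0.012], 0.91)]
scene scanner [([0.812, -0.146, 0.1], 0.65)]
scene star_cutter [([0.349, -0.162, 0.014], 0.66)]
scene hex_cutter [([0.653, -0.092, 0.014], 0.65), ([0.813, -0.1
[... 176 characters left out ...]
), ([0.788, 0.064, 0.073], 0.58)]
scene wick_jar [([0.55, -0.399, 0.054], 0.76)]
{'clock': 1.4, 'joint_positions': array([-76.3695,  18.3934,  -4.0184,  83.1073,   1.293 ,  78.5415,
        -3.2582]), 'joint_velocities': array([ 0.0004,  0.0359,  0.024 ,  0.0224,  0.0826, -0.1069,  0.0942]), 'effort': array([  0.0007, -49.3398,  -0.3817, -31.4555,   0.0131,   0.0019,
        -0.    ]), 'ee_pos': array([0.1443, 0.6338, 0.2533]), 'tcp_rot': array([[-0.9751,  0.2219,  0.    ],
       [ 0.2219,  0.9751,  0.    ],
       [ 0.    ,  0.    , -1.    ]]), 'force': array([0.2545, 0.3774, 0.2974]), 'wrist_torque': array([-0.0186,  0.0025, -0.025 ]), 'grip_force': 0.0, 'grip_width': 0.08504793582726856}
```

View both.

View pics/top0.png

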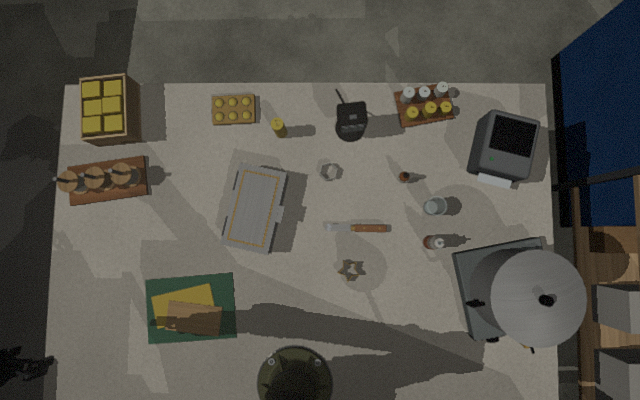

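View pics/scene0.png

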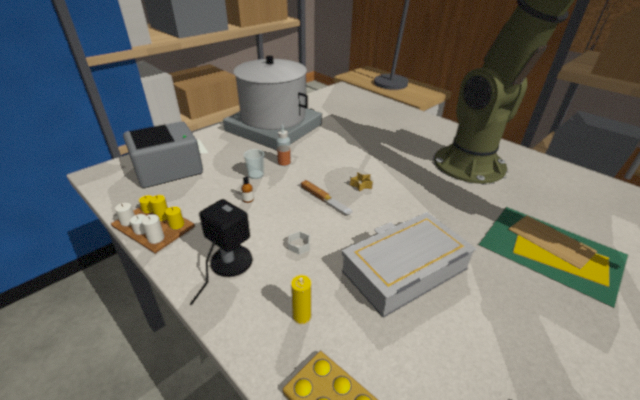

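```bash
python3 - <<'E'
import cv2
i=cv2.imread("pics/top0.png")[155:295,215:405]
i=cv2.convertScaleAbs(i,alpha=1.5)
cv2.imwrite("pics/crop1.png",cv2.resize(i,None,fx=4,fy=4,interpolation=cv2.INTER_CUBIC))
E
```

```text
(no output)
```

View pics/crop1.png

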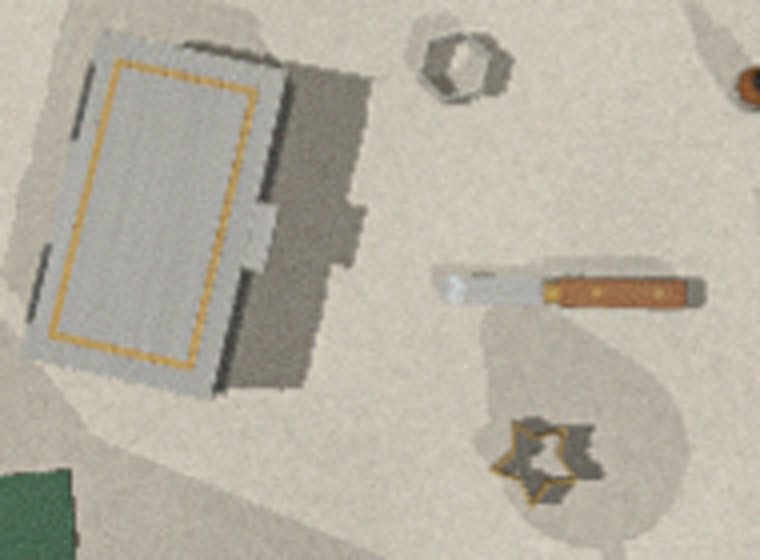

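```bash
python3 - <<'E'
from h import *
import pickle
np.set_printoptions(precision=4,suppress=True)
d=pickle.load(open("top0.pkl","rb"))
def P(u,v,z): return onz(d,215+(u+.5)/4-.5,155+(v+.5)/4-.5,z)
C=[P(*c,.0665) for c in [(104,32),(288,72),(213,398),(22,355)]]
print("corners",*C); print("centre",np.mean(C,0))
T=[P(*c,.0655) for c in [(277,207),(263,272)]];print("tab",*T)
yb=(C[2]+C[3]-C[0]-C[1]); print("box yaw (y axis dir)",np.degrees(np.arctan2(-yb[0],yb[1])), [np.linalg.norm(C[i]-C[i-1]) for i in range(4)])
for n,p in dict(tip=P(438,290,.011),ferr=P(545,291,.015),butt=P(705,293,.015),hm=P(625,292,.02)).items(): print(n,p)
print("hex",P(465,68,.02),"star",P(545,460,.024),"dropper",onz(d,405,176,.07))
print(d["view"],d["fovy"],d["D"])
for n,v in dict(pos=arm.state()["ee_pos"]).items(): print(n,v)
E
```

```text
corners [0.6672 0.1691 0.0665] [0.6373 0.0285 0.0665] [0.3938 0.0793 0.0665] [0.4234 0.223  0.0665]
centre [0.5304 0.125  0.0665]
tab [0.5356 0.0348 0.0655] [0.4871 0.0442 0.0655]
box yaw (y axis dir) 77.86296591001499 [np.float64(0.24966193375886078), np.float64(0.1437279439666171), np.float64(0.2487289384242739), np.float64(0.14679904986743386)]
tip [ 0.476  -0.0848  0.011 ]
ferr [ 0.476  -0.1675  0.015 ]
butt [ 0.4757 -0.2905  0.015 ]
hm [ 0.4758 -0.2285  0.02  ]
hex [ 0.6488 -0.1042  0.02  ] star [ 0.348  -0.1676  0.024 ] dropper [ 0.6289 -0.3247  0.07  ]
[[ 0.0111 -0.9995 -0.0298 -0.0808]
 [ 0.9955  0.0083  0.0943 -0.5652]
 [-0.094  -0.0307  0.9951 -1.1256]
 [ 0.      0.      0.      1.    ]] 56.4318090619602 [-0.0332  0.      0.      0.      0.    ]
pos [0.1443 0.6338 0.2533]
```

```bash
python3 -m pendant '[0.085,0.032,-0.029,0,-0.06,0.085,0.032,-0.029,0,-0.06,0.085,0.032,-0.029,0,-0.06,0.085,0.032,-0.029,0,-0.06,0.085,0.032,-0.029,0,-0.06,0.085,0.032,-0.029,0,-0.06,0.085,0.032,-0.029,0,-0.06,0.085,0.032,-0.029,0,-0.06]' 60
python3 -m pendant '[0.085,0.015,-0.044,0,-0.06,0.085,0.015,-0.044,0,-0.06,0.085,0.015,-0.044,0,-0.06,0.085,0.015,-0.044,0,-0.06,0.085,0.015,-0.044,0,-0.06,0.085,0.015,-0.044,0,-0.06,0.085,0.015,-0.044,0,-0.06,0.085,0.015,-0.044,0,-0.06]'
python3 -m pendant '[0.085,-0.005,-0.033,0,-0.048,0.085,-0.005,-0.033,0,-0.048,0.085,-0.005,-0.033,0,-0.048,0.085,-0.005,-0.033,0,-0.048,0.085,-0.005,-0.033,-0.01,-0.048,0.06,-0.005,-0.033,-0.02,-0.048,0.06,-0.005,-0.033,-0.02,-0.048,0.06,-0.005,-0.033,0,-0.048]'
```

```text
clock: 2.2
ee_pos: [0.4014, 0.4005, 0.2537]
tcp_rot: [[-0.761, 0.649, 0.0], [0.649, 0.761, 0.001], [0.0, 0.001, -1.0]]
force: [0.6, 1.6, 0.5]
grip_width: 0.0851
grip_force: 0.0
clock: 3.0
ee_pos: [0.5207, 0.048, 0.2538]
tcp_rot: [[-0.375, 0.927, 0.001], [0.927, 0.375, 0.001], [0.0, 0.001, -1.0]]
force: [1.7, 0.9, 0.2]
grip_width: 0.0851
grip_force: 0.0
clock: 3.8
ee_pos: [0.478, -0.2142, 0.2009]
tcp_rot: [[-0.001, 1.0, -0.004], [1.0, 0.001, 0.002], [0.002, -0.004, -1.0]]
force: [0.1, 0.3, -0.8]
grip_width: 0.0602
grip_force: 0.0
```

```bash
cat > wl.py <<'E'
from h import *
import sys,pickle
np.set_printoptions(precision=4,suppress=True)
n=sys.argv[1]
d=cam("wrist"); cv2.imwrite(f"pics/{n}.png",d["image"][:,:,::-1]); pickle.dump(d,open(f"{n}.pkl","wb"))
for t in sys.argv[2:]: print(t,[(np.round(x["xyz"],3).tolist(),round(x["conf"],2)) for x in spotter.boxes_of("wrist",t)[:2]])
s=arm.state(); print(s["clock"],s["ee_pos"],np.degrees(np.arctan2(s["tcp_rot"][1,1],s["tcp_rot"][0,1])),s["force"],s["grip_width"])
E
python3 wl.py w1 knife
```

```text
knife [([0.477, -0.17, 0.018], 0.92)]
3.9 [ 0.4778 -0.2191  0.2031] -0.32488162204394677 [-0.4251 -0.3264  0.4924] 0.05990841098100034
```

View pics/w1.png

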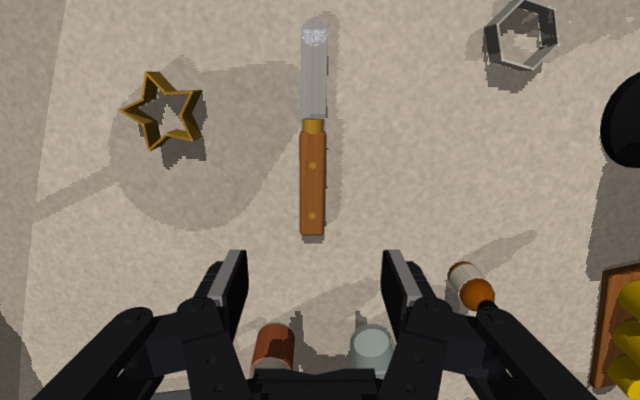

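```bash
python3 - <<'E'
from h import *
import pickle
np.set_printoptions(precision=4,suppress=True)
d=pickle.load(open("w1.pkl","rb"))
print("tip",onz(d,314.5,17,.011),"ferrule",onz(d,313,119,.02),"handlefront",onz(d,313,130,.02),"butt",onz(d,312.5,236,.02))
E
```

```text
tip [ 0.4777 -0.0871  0.011 ] ferrule [ 0.4765 -0.1692  0.02  ] handlefront [ 0.4765 -0.1786  0.02  ] butt [ 0.4761 -0.2795  0.02  ]
```

```bash
python3 -c "
from plant import arm;print(arm.tips_ahead)"; python3 -m pendant '[0.06,-0.001,0.005,-0.045,0,0.05,0,0,-0.045,0,0.045,0,0,-0.045,0,0.045,0,0,-0.035,0,0.045,0,0,-0.007,0,0.045,0,0,0,0]'; python3 -c "
from plant import arm;print(arm.tips_ahead)"
```

```text
0.022
clock: 4.5
ee_pos: [0.4788, -0.2084, 0.026]
tcp_rot: [[-0.004, 1.0, -0.002], [1.0, 0.004, 0.001], [0.001, -0.002, -1.0]]
force: [0.7, -0.2, 0.6]
grip_width: 0.0453
grip_force: 0.0
0.022
```

```bash
python3 -m pendant '[0.045,-0.002,-0.005,-0.002,0,0.02,0,0,0,0,0.015,0,0,0,0,0.01,0,0,0,0,0.01,0,0,0,0]' 110; python3 -m pendant '[0.01,0,0,0,0,0.01,0,0,0,0]'
```

```text
clock: 5.0
ee_pos: [0.4785, -0.2151, 0.0266]
tcp_rot: [[-0.002, 1.0, 0.003], [1.0, 0.002, -0.0], [-0.0, 0.003, -1.0]]
force: [-1.9, -0.6, 6.3]
grip_width: 0.0213
grip_force: 108.6
clock: 5.2
ee_pos: [0.4785, -0.2151, 0.0266]
tcp_rot: [[-0.002, 1.0, 0.003], [1.0, 0.002, -0.0], [-0.0, 0.003, -1.0]]
force: [-1.6, 0.5, 7.2]
grip_width: 0.0212
grip_force: 108.6
```

```bash
python3 -m pendant '[0.01,0,0,0.02,0,0.01,0,0,0.03,-0.05,0.01,0,0.015,0,-0.05,0.01,0,0.02,0,-0.05,0.01,0,0.02,0,-0.053,0.01,0,0.02,0,0,0.01,0,0,0,0]'; python3 wl.py w2 lid_tab box
```

```text
clock: 5.9
ee_pos: [0.478, -0.1361, 0.0751]
tcp_rot: [[0.194, 0.981, 0.001], [0.981, -0.194, 0.002], [0.003, 0.001, -1.0]]
force: [0.5, -0.6, -1.1]
grip_width: 0.0215
grip_force: 108.1
lid_tab []
box []
6.05 [ 0.4777 -0.14    0.0751] -11.474149465599742 [-0.7191  0.0101 -0.5661] 0.021383939614043307
```

View pics/w2.png

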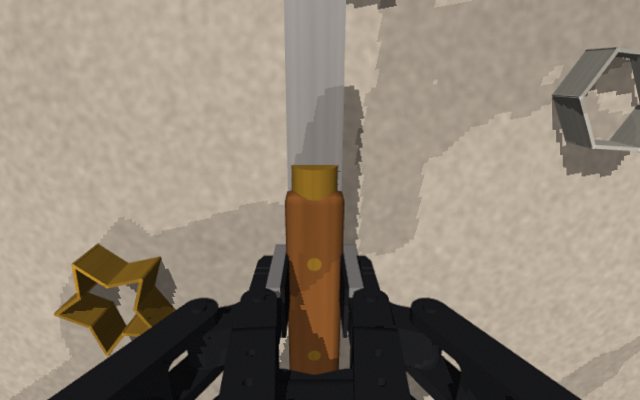

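```bash
cat > pair.py <<'E'
from h import *
import sys
np.set_printoptions(precision=4,suppress=True)
n=sys.argv[1]; pts=np.array(eval(sys.argv[2]),float)
out=[]
for c,w in [("scene",(130,120)),("top",(130,120))]:
    d=cam(c); im=d["image"][:,:,::-1].copy(); q=[proj(d,p) for p in pts]; print(c,np.array(q))
    u0=int(q[0][0]-w[0]/2);v0=int(q[0][1]-w[1]/2);u0=max(0,min(640-w[0],u0));v0=max(0,min(400-w[1],v0)); print("crop origin",u0,v0)
    cr=cv2.resize(im[v0:v0+w[1],u0:u0+w[0]],None,fx=3,fy=3,interpolation=cv2.INTER_CUBIC)
    cr=cv2.convertScaleAbs(cr,alpha=1.4)
    for k,x in enumerate(q): cv2.circle(cr,(int((x[0]-u0+.5)*3),int((x[1]-v0+.5)*3)),3,(0,0,255) if k==0 else (0,255,0),1)
    out.append(cr)
cv2.imwrite(f"pics/{n}.png",np.hstack(out)); print(arm.state()["ee_pos"],arm.state()["clock"])
E
python3 pair.py p1 '[[.504,-.014,.0585],[.5112,.0375,.065],[.5129,.0453,.064]]'
```

```text
scene [[366.1384 216.5141]
 [381.4478 226.0482]
 [383.6166 228.3314]]
crop origin 301 156
top [[300.2122 217.2342]
 [282.8223 214.5493]
 [280.2753 213.9703]]
crop origin 235 157
[ 0.4774 -0.1404  0.0747] 6.15
```

View pics/p1.png

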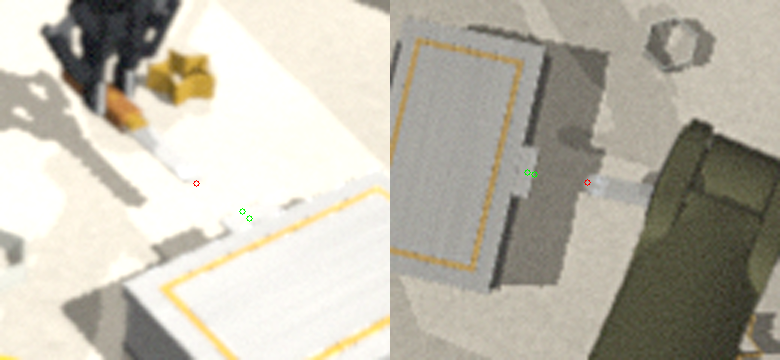

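```bash
python3 -m pendant '[0.01,0.003,0.02,-0.004,0,0.01,0.003,0.02,0,0,0.01,0.003,0.01,0,0,0.01,0.001,0.005,0,0,0.01,0,0,0,0]'; python3 -m pendant '[0.01,0.001,0.004,0,0,0.01,0,0,0,0]';python3 -m pendant '[0.01,0,0.002,0,0,0.01,0,0,0,0]';
```

```text
clock: 6.65
ee_pos: [0.4875, -0.0844, 0.0704]
tcp_rot: [[0.198, 0.98, 0.0], [0.98, -0.198, -0.0], [-0.0, 0.0, -1.0]]
force: [0.6, -0.2, -0.9]
grip_width: 0.0214
grip_force: 108.0
clock: 6.85
ee_pos: [0.4883, -0.0805, 0.0704]
tcp_rot: [[0.199, 0.98, 0.0], [0.98, -0.199, -0.0], [-0.0, 0.0, -1.0]]
force: [0.4, 1.0, -1.2]
grip_width: 0.0211
grip_force: 108.0
clock: 7.05
ee_pos: [0.4882, -0.0783, 0.0703]
tcp_rot: [[0.199, 0.98, -0.0], [0.98, -0.199, -0.0], [-0.0, -0.0, -1.0]]
force: [0.2, 0.4, -1.2]
grip_width: 0.0214
grip_force: 108.0
```

```bash
for i in 1 2 3; do python3 -m pendant '[0.01,0,0.002,0,0,0.01,0,0,0,0]' | egrep "ee_pos|force"; done
```

```text
ee_pos: [0.4883, -0.076, 0.0704]
force: [0.1, 0.4, -1.2]
grip_force: 108.0
ee_pos: [0.4883, -0.0739, 0.0703]
force: [0.2, -0.0, -2.2]
grip_force: 108.0
ee_pos: [0.4883, -0.0728, 0.0704]
force: [0.3, -1.9, -0.8]
grip_force: 108.1
```

```bash
python3 -m pendant '[0.01,-0.001,-0.004,0,0,0.01,0,0,0.009,0,0.01,0,0.001,0.015,0,0.01,0,0.002,0.015,0,0.01,0.001,0.0035,0.014,0,0.01,0.001,0.005,0.014,0,0.01,0,0,0,0]'; python3 pair.py p2 '[[.517,.064,.122]]'
```

```text
clock: 8.35
ee_pos: [0.491, -0.0637, 0.1396]
tcp_rot: [[0.197, 0.98, 0.004], [0.98, -0.197, 0.001], [0.002, 0.004, -1.0]]
force: [0.5, 0.2, -1.6]
grip_width: 0.0214
grip_force: 108.1
scene [[392.4198 213.3416]]
crop origin 327 153
top [[270.8826 211.4096]]
crop origin 205 151
[ 0.4896 -0.0644  0.1377] 8.45
```

View pics/p2.png

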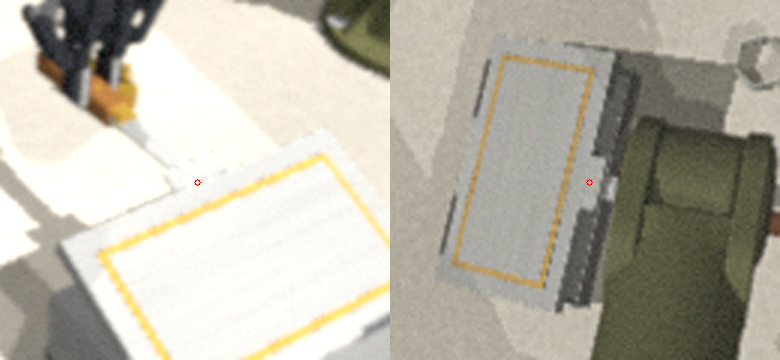

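```bash
python3 -m pendant '[0.01,0.001,0.006,0.013,0,0.01,0.002,0.008,0.013,0,0.01,0.002,0.009,0.012,0,0.01,0.002,0.01,0.011,0,0.01,0.002,0.011,0.01,0,0.01,0.003,0.012,0.008,0,0.01,0.003,0.012,0.007,0,0.01,0.003,0.013,0.006,0]'; python3 -m pendant '[0.01,0.003,0.014,0.005,0,0.01,0.003,0.014,0.003,0,0.01,0.003,0.014,0.002,0,0.01,0.003,0.015,0,0,0.01,0.003,0.015,-0.001,0,0.01,0.003,0.014,-0.003,0,0.01,0.003,0.014,-0.004,0,0.01,0.003,0.014,-0.005,0]'; python3 pair.py p3 '[[.53,.16,.2]]'
```

```text
clock: 9.25
ee_pos: [0.5075, 0.0175, 0.2179]
tcp_rot: [[0.198, 0.98, 0.0], [0.98, -0.198, 0.0], [0.0, 0.0, -1.0]]
force: [0.5, -0.7, -1.0]
grip_width: 0.0214
grip_force: 108.1
clock: 10.05
ee_pos: [0.5319, 0.1324, 0.2145]
tcp_rot: [[0.198, 0.98, 0.001], [0.98, -0.198, 0.002], [0.002, 0.001, -1.0]]
force: [-0.4, 1.0, 3.0]
grip_width: 0.0215
grip_force: 108.6
scene [[434.857  207.7224]]
crop origin 369 147
top [[229.9848 204.4135]]
crop origin 164 144
[0.531  0.1333 0.2132] 10.15
```

View pics/p3.png

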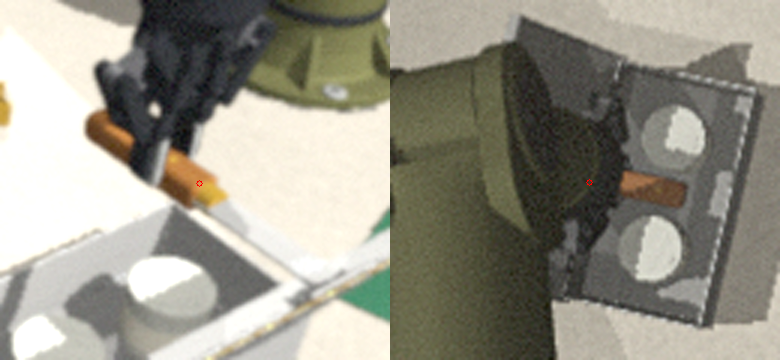

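```bash
python3 -m pendant '[0.01,-0.003,-0.02,0.025,0,0.01,-0.008,-0.044,0,0,0.01,-0.008,-0.046,0,0,0.01,-0.008,-0.048,0,0.05,0.01,-0.008,-0.048,0,0.05,0.01,-0.007,-0.048,0,0.05,0.01,-0.006,-0.048,-0.01,0.05,0.01,-0.006,-0.046,-0.03,0]'; python3 -m pendant '[0.01,0,0,-0.045,0,0.01,0,0,-0.045,0,0.01,0,0,-0.045,0,0.01,0,0,-0.022,0,0.01,0,0,-0.01,0,0.01,0,0,-0.004,0,0.01,0,0,0,0]'
```

```text
clock: 10.95
ee_pos: [0.4778, -0.2172, 0.2036]
tcp_rot: [[0.001, 1.0, 0.004], [1.0, -0.001, -0.001], [-0.001, 0.004, -1.0]]
force: [1.5, 0.9, -1.5]
grip_width: 0.0211
grip_force: 108.4
clock: 11.65
ee_pos: [0.4781, -0.2138, 0.0317]
tcp_rot: [[0.0, 1.0, 0.0], [1.0, -0.0, -0.001], [-0.001, 0.001, -1.0]]
force: [1.1, -0.4, -1.1]
grip_width: 0.0214
grip_force: 108.4
```

```bash
python3 -m pendant '[0.01,0,0,-0.003,0,0.01,0,0,-0.001,0,0.01,0,0,0,0]'; python3 -m pendant '[0.01,0,0,-0.0015,0,0.01,0,0,0,0]'|egrep "ee_pos|force"
```

```text
clock: 11.95
ee_pos: [0.4783, -0.2133, 0.0278]
tcp_rot: [[-0.0, 1.0, 0.001], [1.0, 0.0, 0.0], [0.0, 0.001, -1.0]]
force: [-1.0, 0.7, -1.4]
grip_width: 0.0212
grip_force: 108.4
ee_pos: [0.4784, -0.2134, 0.0266]
force: [-0.8, 0.6, 5.8]
grip_force: 109.1
```

```bash
python3 -m pendant '[0.03,0,0,0,0,0.045,0,0,0,0,0.045,0,0,0,0,0.045,0,0,0.02,0,0.045,0,0,0.045,0,0.085,0.0,0,0.05,0.085,0.085,0,0.02,0.045,0.085,0.085,0.005,0.02,0.05,0.085]'; python3 -m pendant '[0.085,0.01,0.038,0.01,0.14,0.085,0.01,0.038,0.01,0.14,0.085,0.01,0.038,0.01,0.14,0.085,0.01,0.038,0,0.14,0.085,0.01,0.038,0,0.14,0.085,0.01,0.038,0,0.14,0.085,0.01,0.038,0,0.14,0.085,0.01,0.036,0,0.13]';  python3 -m pendant '[0.085,0,0,0,0,0.085,0,0,0,0]' >/dev/null; python3 wl.py w3 tin_near tin_far; python3 pair.py p4 '[[.478,-.2135,.015],[.478,-.087,.01]]'
```

```text
clock: 12.95
ee_pos: [0.4815, -0.1751, 0.2336]
tcp_rot: [[-0.253, 0.967, 0.0], [0.967, 0.253, 0.0], [0.0, 0.0, -1.0]]
force: [1.8, 0.4, -0.5]
grip_width: 0.0841
grip_force: 0.0
clock: 13.75
ee_pos: [0.5626, 0.129, 0.2617]
tcp_rot: [[-0.98, 0.198, -0.0], [0.198, 0.98, 0.0], [0.0, 0.0, -1.0]]
force: [0.1, 0.4, -0.7]
grip_width: 0.0849
grip_force: 0.0
tin_near [([0.479, -0.155, 0.009], 0.69), ([0.475, 0.135, 0.058], 0.61)]
tin_far [([0.58, 0.117, 0.056], 0.97)]
14.1 [0.5625 0.1252 0.262 ] 78.02664320238395 [ 0.2443 -0.062  -0.5264] 0.0849968903303851
scene [[316.4897 191.5028]
 [349.633  213.4913]]
crop origin 251 131
top [[365.8268 226.8927]
 [324.8604 226.4994]]
crop origin 300 166
[0.5625 0.1255 0.2622] 14.2
```

```bash
python3 -c "
import cv2,numpy as np
a=cv2.imread('pics/w3.png');b=cv2.imread('pics/p4.png');b=b[:,390:]
a=cv2.resize(a,(512,320));b=cv2.resize(b,(283,261));c=np.zeros((320,795,3),'uint8');c[:,:512]=a;c[:261,512:]=b
cv2.imwrite('pics/m1.png',c)"
```

```text
(no output)
```

View pics/m1.png

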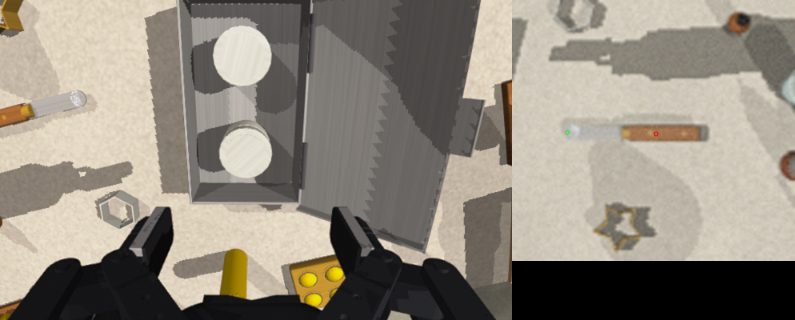

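```bash
python3 - <<'E'
from h import *
import pickle
np.set_printoptions(precision=4,suppress=True)
d=pickle.load(open("w3.pkl","rb"))
print("near",onz(d,302.5,70,.057),"far",onz(d,306.5,191,.057))
print("walls far-end corners",onz(d,239,252,.064),onz(d,372,252,.064))
print("front wall at near tin row",onz(d,225,70,.064),"hinge wall",onz(d,382,70,.064))
print(d["view"])
E
```

```text
near [0.4751 0.1332 0.057 ] far [0.5866 0.1129 0.057 ]
walls far-end corners [0.6349 0.0316 0.064 ] [0.6625 0.1655 0.064 ]
front wall at near tin row [0.4611 0.0671 0.064 ] hinge wall [0.4892 0.2012 0.064 ]
[[ 0.2034  0.9791 -0.0016 -0.2373]
 [-0.929   0.1925 -0.316   0.5425]
 [-0.3091  0.0658  0.9487 -0.2239]
 [ 0.      0.      0.      1.    ]]
```

```bash
python3 -m pendant '[0.085,-0.03,0.003,-0.02,0,0.085,-0.03,0.003,-0.03,0,0.085,-0.0275,0.0025,-0.035,0,0.085,0,0,-0.04,0,0.085,0,0,-0.02,0,0.085,0,0,0,0,0.085,0,0,0,0]' 40; python3 wl.py w4 tin_near
```

```text
clock: 14.9
ee_pos: [0.4755, 0.1351, 0.1177]
tcp_rot: [[-0.979, 0.206, 0.001], [0.206, 0.979, 0.0], [-0.001, 0.0, -1.0]]
force: [0.0, -0.7, -0.2]
grip_width: 0.0848
grip_force: 0.0
tin_near [([0.471, 0.138, 0.055], 0.75)]
15.0 [0.4764 0.1357 0.1186] 78.1572966010141 [-0.1138 -0.0729  0.6506] 0.08540992936570697
```

```bash
python3 -m pendant '[0.085,0,-0.001,-0.03,0,0.085,0,0,-0.03,0,0.085,0,0,-0.022,0,0.085,0,0,0,0,0.06,0,0,0,0,0.055,0,0,0,0,0.055,0,0,0,0,0.055,0,0,0,0]' 40; for i in 1 2; do python3 -m pendant '[0.055,0,0,0,0]'|egrep "ee|force|width"; done
```

```text
clock: 15.8
ee_pos: [0.4768, 0.1352, 0.037]
tcp_rot: [[-0.979, 0.204, 0.004], [0.204, 0.979, 0.002], [-0.003, 0.003, -1.0]]
force: [-0.1, -0.4, 6.7]
grip_width: 0.0625
grip_force: 44.2
ee_pos: [0.4768, 0.1352, 0.037]
force: [-1.4, -0.3, 7.0]
grip_width: 0.0623
grip_force: 44.2
ee_pos: [0.4768, 0.1352, 0.037]
force: [-0.5, -1.0, 7.3]
grip_width: 0.0623
grip_force: 44.2
```

```bash
python3 -m pendant '[0.055,0,0,0.01,0,0.055,0,0,0.02,0,0.055,0,0,0.02,0,0.055,0,0,0.01,0,0.055,0,0,0,0,0.055,0,0,0,0,0.055,0,0,0,0]'; for i in 1 2 3 4 5 6; do python3 -m pendant '[0.055,0,0,0,0]'|egrep "ee|^force"; done; python3 wl.py w5 tin_near; python3 -c "
from h import *
d=cam('scene');im=d['image'][:,:,::-1]
cv2.imwrite('pics/s5.png',cv2.resize(im[150:330,300:500],None,fx=3,fy=3))"
```

```text
clock: 16.7
ee_pos: [0.4742, 0.1344, 0.094]
tcp_rot: [[-0.979, 0.204, -0.001], [0.204, 0.979, -0.001], [0.001, -0.001, -1.0]]
force: [1.1, 0.1, -0.5]
grip_width: 0.0626
grip_force: 44.0
ee_pos: [0.4743, 0.1344, 0.094]
force: [0.1, 0.2, -1.6]
ee_pos: [0.4746, 0.1344, 0.0942]
force: [-0.3, 0.2, -0.3]
ee_pos: [0.4748, 0.1345, 0.0945]
force: [0.3, -0.1, -1.0]
ee_pos: [0.4749, 0.1346, 0.0947]
force: [-1.0, 0.7, -0.8]
ee_pos: [0.475, 0.1346, 0.0948]
force: [0.2, -0.1, -0.3]
ee_pos: [0.475, 0.1347, 0.0949]
force: [0.1, 0.7, -0.2]
tin_near [([0.457, 0.138, 0.114], 0.87)]
17.4 [0.475  0.1347 0.0949] 78.20824365890276 [-0.5254  0.5501 -0.6153] 0.06267982615204608
```

View pics/s5.png

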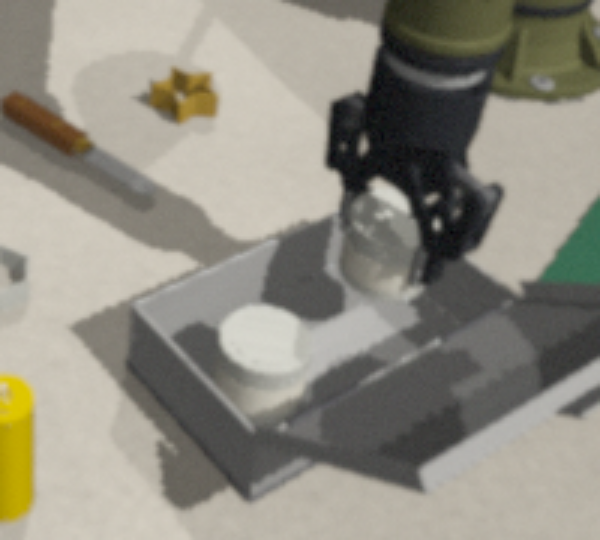

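```bash
python3 -m pendant '[0.055,0,0,-0.02,0,0.055,0,0,-0.02,0,0.055,0,0,-0.012,0,0.055,0,0,-0.004,0,0.055,0,0,0,0,0.055,0,0,-0.001,0,0.055,0,0,0,0]'|egrep "ee|force"; python3 -m pendant '[0.055,0,0,-0.001,0,0.055,0,0,0,0]'|egrep "ee|force"
```

```text
ee_pos: [0.4756, 0.1349, 0.0386]
force: [0.4, 1.3, -1.1]
grip_force: 44.0
ee_pos: [0.4752, 0.1348, 0.0372]
force: [-1.2, -0.5, -0.9]
grip_force: 44.0
```

```bash
python3 -m pendant '[0.055,0,0,-0.001,0,0.055,0,0,0,0]'|egrep "ee|^force"; python3 -m pendant '[0.055,0,0,-0.001,0,0.055,0,0,0,0]'|egrep "ee|^force"
```

```text
ee_pos: [0.4751, 0.1348, 0.037]
force: [-3.9, -1.0, 9.1]
ee_pos: [0.4752, 0.1348, 0.0369]
force: [-8.3, -2.8, 17.1]
```

```bash
python3 -m pendant '[0.065,0,0,0.001,0,0.085,0,0,0,0,0.085,0,0,0,0,0.085,0,0,0,0,0.085,0,0,0.03,0,0.085,0,0,0.04,0,0.085,0,0,0.02,0]'|egrep "ee|^force|width"; python3 -m pendant '[0.085,0.04,-0.008,0,0,0.085,0.04,-0.008,0,0,0.085,0.0315,-0.006,0,0,0.085,0,0,0,0,0.085,0,0,0,0,0.085,0,0,0,0]' >/dev/null;  for i in 1 2 3 4 5 6; do python3 -m pendant '[0.085,0,0,0,0]'|egrep "^force"; done; python3 wl.py w6 tin_far tin_near; python3 -c "
from h import *
cam('top');print(spotter.boxes_of('top','tin_near'),spotter.boxes_of('top','knife'))"
```

```text
ee_pos: [0.4762, 0.1349, 0.1285]
force: [-0.2, 0.9, 0.7]
grip_width: 0.085
force: [-0.0, 0.6, -0.1]
force: [0.0, -0.3, -0.2]
force: [-0.5, 0.4, 0.2]
force: [0.7, -0.5, 0.2]
force: [0.1, -0.4, -0.3]
force: [-0.6, 0.8, -0.2]
tin_far [([0.579, 0.117, 0.058], 0.77)]
tin_near [([0.483, 0.136, 0.055], 0.72), ([0.558, 0.194, 0.062], 0.63)]
20.8 [0.5865 0.1126 0.1259] 78.20578881208907 [-0.3308 -0.559   0.4103] 0.08488327918784834
[{'xyz': [0.4728, 0.1278, 0.0591], 'conf': 0.79}] [{'xyz': [0.4853, -0.1903, 0.0208], 'conf': 0.66}]
```

```bash
python3 -m pendant '[0.085,0,0,-0.03,0,0.085,0,0,-0.035,0,0.085,0,0,-0.024,0,0.085,0,0,0,0,0.06,0,0,0,0,0.055,0,0,0,0,0.055,0,0,0,0,0.055,0,0,0,0]' 50; python3 -m pendant '[0.055,0,0,0,0,0.055,0,0,0.01,0,0.055,0,0,0.02,0,0.055,0,0,0.02,0,0.055,0,0,0.02,0,0.055,0,0,0.02,0,0.055,0,0,0,0,0.055,0,0,0,0]'; for i in 1 2 3 4 5 6; do python3 -m pendant '[0.055,0,0,0,0]'|egrep "^force"; done
```

```text
clock: 21.75
ee_pos: [0.588, 0.1129, 0.0388]
tcp_rot: [[-0.979, 0.204, 0.003], [0.204, 0.979, 0.001], [-0.003, 0.002, -1.0]]
force: [0.9, -0.2, 5.4]
grip_width: 0.0628
grip_force: 55.4
clock: 22.55
ee_pos: [0.5862, 0.1127, 0.1268]
tcp_rot: [[-0.979, 0.204, -0.0], [0.204, 0.979, 0.0], [0.0, 0.0, -1.0]]
force: [-0.9, -0.9, -1.5]
grip_width: 0.0631
grip_force: 55.2
force: [-0.7, -0.3, -2.9]
force: [0.1, 0.4, -2.2]
force: [-0.6, 0.6, -2.1]
force: [-0.2, -0.2, -1.1]
force: [0.5, -0.0, -1.8]
force: [1.2, 0.4, -0.9]
```

```bash
cat > sc.py <<'E'
from h import *
import pickle
from scipy.optimize import differential_evolution
np.set_printoptions(precision=4,suppress=True)
D=[];c0=np.array([.79,-.155])
for n in ["top","scene"]:
    d=pickle.load(open(n+"0.pkl","rb")); V=d["image"].max(2).astype(int)
    u,v=proj(d,[*c0,.08]).astype(int); m=np.zeros((400,640),np.uint8)
    w=34 if n=="top" else 48
    m[v-w:v+w,u-w:u+w]=(V[v-w:v+w,u-w:u+w]<62); m=cv2.morphologyEx(m,cv2.MORPH_OPEN,np.ones((4,4),np.uint8)); print(n,u,v,m.sum()); D.append((d,m,u,v,w))
    for r in range(v-w,v+w,3): print("".join("#" if m[r,c] else "." for c in range(u-w,u+w,2)))
def sil(d,x,y,a):
    R=np.array([[np.cos(a),-np.sin(a)],[np.sin(a),np.cos(a)]]);out=np.zeros((400,640),np.uint8)
    t=np.linspace(0,2*np.pi,24)
    hb=np.array([[sx*.034,sy*.042] for sx in(-1,1) for sy in(-1,1)]); fc=.048*np.c_[np.cos(t),np.sin(t)]; nk=.012*np.c_[np.cos(t),np.sin(t)]
    for P,zs in[(hb,(.073,.147)),(fc,(0,.01)),(nk,(.0,.08))]:
        q=np.array([proj(d,[*(R@p+[x,y]),z]) for p in P for z in zs]).astype(np.float32)
        cv2.fillConvexPoly(out,cv2.convexHull(q).astype(np.int32),1)
    return out
def cost(p):
    s=0
    for d,m,*_ in D:
        o=sil(d,*p); s+=1-(o&m).sum()/max(1,(o|m).sum())
    return s
for lim in [(-.7,.7)]:
    r=differential_evolution(cost,[(.74,.84),(-.2,-.11),lim],maxiter=14,popsize=8,seed=1,polish=False); print(r.x,r.fun)
x,y,a=r.x
for b in np.linspace(-.7,.7,8): print(round(b,2),round(min(cost((x+dx,y+dy,b)) for dx in(-.005,0,.005) for dy in(-.005,0,.005)),3))
print("target mid", x-.134*np.cos(a), y-.134*np.sin(a))
E
python3 sc.py
```

```text
top 348 121 975
..................................
..................................
..................................
..................................
..................................
..................................
.............##############.......
............###############.......
............###############.......
............###############.......
............#######...#####.......
............################......
............################......
............#######..##...........
............###...########........
............###.##########........
.............############.........
..............##########..........
................######............
..................................
..................................
..................................
..................................
scene 231 236 2539
................................................
................................................
................................................
................................................
................................................
...............
[... 787 characters left out ...]
###############...............
.................#####....########..............
...............######.....#########.............
...............######.....#########.............
...............#######...##########.............
...............###################..............
...............##################...............
................###############.................
..................###########...................
................................................
................................................
[ 0.7934 -0.1663 -0.0671] 0.39696072261503723
-0.7 0.529
-0.5 0.535
-0.3 0.474
-0.1 0.416
0.1 0.453
0.3 0.481
0.5 0.51
0.7 0.521
target mid 0.6597291568171841 -0.15730804908401397
```

```bash
python3 -m pendant '[0.055,0,-0.01,0.015,0,0.055,0.006,-0.03,0.005,0,0.055,0.012,-0.04,0,0,0.055,0.012,-0.045,0,0,0.055,0.012,-0.045,0,0,0.055,0.012,-0.045,0,0,0.055,0.012,-0.035,-0.014,0,0.055,0.007,-0.02,-0.015,0]'; python3 -m pendant '[0.055,0,0,0,0,0.055,0,0,0,0,0.055,0,0,0,0,0.055,0,0,0,0,0.055,0,0,0,0,0.055,0,0,0,0]'; python3 wl.py w7 tin_far scanner; python3 - <<'E'
from h import *
for c in ["scene","top"]:
    cam(c)
    for t in ["tin_far","tin_near","scanner","knife"]: print(c,t,[(np.round(x["xyz"],3).tolist(),round(x["conf"],2)) for x in spotter.boxes_of(c,t)[:2]])
E
```

```text
clock: 23.95
ee_pos: [0.66, -0.1636, 0.12]
tcp_rot: [[-0.978, 0.209, 0.003], [0.209, 0.978, -0.003], [-0.004, -0.003, -1.0]]
force: [0.4, 0.1, -0.3]
grip_width: 0.0628
grip_force: 55.4
clock: 24.55
ee_pos: [0.6597, -0.1565, 0.1184]
tcp_rot: [[-0.979, 0.203, 0.001], [0.203, 0.979, 0.0], [-0.001, 0.001, -1.0]]
force: [0.4, 0.6, -1.5]
grip_width: 0.0632
grip_force: 55.4
tin_far [([0.649, -0.156, 0.138], 0.81)]
scanner [([0.814, -0.129, 0.014], 0.8)]
24.7 [ 0.6595 -0.157   0.1181] 78.23955435566167 [-0.0044  0.3762 -2.    ] 0.0629812199213199
scene tin_far [([0.679, -0.146, 0.125], 0.64), ([0.814, -0.144, 0.101], 0.29)]
scene tin_near [([0.493, 0.142, 0.052], 0.57), ([0.681, -0.147, 0.12], 0.34)]
scene scanner [([0.557, 0.18, 0.062], 0.64), ([0.814, -0.146, 0.1], 0.6)]
scene knife [([0.483, -0.19, 0.009], 0.82)]
top tin_far []
top tin_near [([0.472, 0.129, 0.057], 0.71), ([0.771, 0.049, 0.102], 0.54)]
top scanner []
top knife [([0.483, -0.204, 0.021], 0.88)]
```

```bash
cat >> sc.py <<'E'
print("==")
from scipy.optimize import minimize
for j in (0,1,None):
    DD=D[:]; 
    if j is not None: D[:]=[DD[j]]
    for b in (-.4,-.3,-.2,-.1,0,.1,.2):
        q=minimize(lambda p:cost((p[0],p[1],b)),(x,y),method="Nelder-Mead",options=dict(initial_simplex=[(x,y),(x+.008,y),(x,y+.008)],maxiter=40)); print(j,b,q.x,round(q.fun,3))
    D[:]=DD
E
python3 sc.py | sed -n '/==/,$p'
```

```text
==
0 -0.4 [ 0.7941 -0.1688] 0.234
0 -0.3 [ 0.7939 -0.1692] 0.215
0 -0.2 [ 0.7938 -0.1677] 0.203
0 -0.1 [ 0.7913 -0.1685] 0.195
0 0 [ 0.7901 -0.1666] 0.182
0 0.1 [ 0.7889 -0.1673] 0.192
0 0.2 [ 0.7907 -0.1678] 0.206
1 -0.4 [ 0.7926 -0.1627] 0.26
1 -0.3 [ 0.7955 -0.1594] 0.233
1 -0.2 [ 0.7967 -0.1597] 0.204
1 -0.1 [ 0.7954 -0.1641] 0.201
1 0 [ 0.7948 -0.1648] 0.212
1 0.1 [ 0.7957 -0.1639] 0.226
1 0.2 [ 0.7927 -0.163 ] 0.232
None -0.4 [ 0.7938 -0.1677] 0.515
None -0.3 [ 0.7933 -0.1661] 0.472
None -0.2 [ 0.7938 -0.1655] 0.43
None -0.1 [ 0.7921 -0.1651] 0.405
None 0 [ 0.7934 -0.1663] 0.417
None 0.1 [ 0.7919 -0.1648] 0.432
None 0.2 [ 0.7915 -0.165 ] 0.458
```

Both views agree that the scanner is at about (0.793, -0.166) with a yaw of about -0.07, so the tin is where it should be. I'm handing the job in.

```bash
python3 -c "
from plant import arm;print(arm.finish_job())"
```

```text
the job is handed in; nothing more can be done
None
```

I've handed the job in, with no verdict returned: the knife levered the lid right open and lies flat again, the far tin proved heavier (about 1.8 N against 0.7 N) and is held about 10 cm in front of the scanner window (my estimate from the images), and the lighter near tin is back in the box.

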